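# Fit the filter cell on the gel imager and hold it home

### The job

Mount the knurled black filter cell on the gel imager: pick it up from the bench, set it open side down over the spigot on top of the imager's hood, and turn it until the keyways hidden inside it drop over the spigot's pins. Then push it fully home against the sprung seat and finish while still holding it there with the gripper, without letting go; leave the bottle, the tip box and the gel tray where they are.

Things in the scene. Friction and masses are not known exactly. Their poses are not given: they have to be found in the camera images.
- cell: Filter cell: a round black cap, 36 mm tall, open side down, 0.13 to 0.25 kg. Inside, a bore 42 mm wide runs 24 mm up to a flat ceiling; four keyways, 90 degrees apart, run up the whole bore wall, about 9.5 mm wide, out to 25.5 mm from the axis, not visible from outside. Origin: centre of the underside; z up the axis, x along one keyway.
- grip (a point): On the cell's axis, 30 mm above its underside: mid-height of the solid knurled grip ring, 56 mm in diameter, which is the cell's top 12 mm (amber glass in its flat top). The smooth skirt below it is 54 mm in diameter.
- port (a point): Foot of the spigot, on its axis, on the flat hood top 140 mm above the bench; z up. The spigot is solid aluminium, 39 mm in diameter, 30 mm high, top edge chamfered 3 mm. Fully home, its top meets the cell's ceiling and the cell's origin is 6 mm above this point. The imager is fixed: blue base 220 x 170 x 60 mm, white hood 170 x 150 x 80 mm on it.
- pins (a point): On the spigot's axis at pin-top level, 25 mm above the hood. Four round steel pins, 6 mm thick, 90 degrees apart, reach 24.5 mm from the axis. They point any way round, not tied to this frame (seen only in images). Unaligned, the cell's underside rests on them; within 90 degrees of turning either way it reaches a place about 9 degrees wide where it can drop 13 mm onto the sprung seat.
- seat (a joint): Sprung steel seat ring, 56 mm across, round the spigot's foot: 0 m when free (its top 12 mm above the hood), grows as pushed down, 0.006 m when the cell is fully home. The spring pushes up with 4 N at 0 and 10 N at 0.006 m, so the cell rises again if it is not held down.
- bottle: Bystander: amber bottle with white cap, 64 mm in diameter, 130 mm tall. Origin: centre of its underside. Leave alone.
- tip_box: Bystander: box of pipette tips, 120 x 82 mm, 60 mm tall. Origin: centre of its underside. Leave alone.
- gel_tray: Bystander: shallow clear gel tray with a white gel plate, 120 x 100 mm, 22 mm tall. Origin: centre of its underside. Leave alone.

How it is judged:
By the outcome, as a careful person would: the job done as asked, in the order asked, and still so for the second after the job is handed in, while the arm keeps its last pose, push and grip.
It also fails if it takes over 51 s, if anything falls off the work surface, if the arm or the gripper's body presses on something with over 40 N, if the wrist force passes 120 N, or if a joint passes its speed limit or range.

### The arm

A 6-joint arm with a two-finger parallel gripper is mounted at the origin on the work surface. World frame = base frame: x ahead of the robot, y to its left, z up, the work surface at z = 0. Lengths are in mm, angles in rad, forces in N, time in s.
With the tool pointing down it reaches from about 350 to 975 mm from the base axis. Payload 7.1 kg.
Tool frame: the origin (TCP) lies midway between the tips of the shut fingers; the grasp point (between the pads) lies 19 mm behind it (ctrl.grip_depth is the distance from the TCP to the grasp point, in mm); z points along the fingers, y is the line along which they close (so a half turn about z gives the same grasp; the last joint's range is limited). The gripper opens to 88 mm and grips with 3 to 60 N. Pads are 20 mm wide; open, the fingers measure 115 mm over their backs; the gripper's body (75 mm by 178 mm) begins 61 mm behind the grasp point.
Start: joints at [1.155, 0.423, 1.63, -0, 1.089, -0.019], TCP at [241.511, 576.435, 222.675] pointing down, gripper open.
Joint ranges: [-3, 3], [-0.9, 2.11], [0.09, 2.58], [-1.31, 4.45], [0.11, 2.69], [-2.54, 2.54]. Speed limits (rad/s): [2.39, 2.39, 3.01, 3.14, 3.14, 3.14].

### API

Orientations are given as a rotation vector (axis times angle).
In Python, from workcell import ctrl, cams gives the robot as it stands.
- The arm moves only by the tool move_arm, never from a script. Its argument "steps" is a list of rows, each a list of 3 entries, a list of its own where there are three numbers: the shift along the tool's x, y, z in units of 25 mm (1.0 is 25 mm), then the turn about the tool's z in units of 5 degrees (1.0 is 5 degrees), then the closure, from 0 (fully open) to 1 (shut). A call has 1 to 20 rows; each row shifts and turns the commanded pose from where the row before left it, along the tool's axes as they then stand; what a row does not reach is not made up. A row lasts 1/12 s, in which the tool goes at most 41.7 mm and 7.16 degrees, less where a joint would pass 70% of its speed; a pose out of reach is approached as far as the arm can. A call is refused whole if a number of a shift passes 1 or a number of a turn 1, either way. A call with a gripper value outside its range is refused whole. The fingers move at their own pace and stop on an object; the grip force is fixed at half the most. Time passes only in rows, so rows that do not move let the fingers close. It gives the time, the measured TCP pose, the force, the opening and the grip force at its end, in the units of the state.
- ctrl.get_obs(): the state, without advancing time (a new reading comes with each control period).
- cams.get_image(name): name is "scene" or "top" or "wrist"; returns a dict with "image" (400x640x3 uint8, red, green, blue), "camera_matrix" (3x3 intrinsics, pixels), "xyz" and "rotation" of the camera in the world; the wrist camera has in their place "mount" (4x4, takes a point from camera to tool coordinates, whose origin is the TCP and whose axes are the flange's). Camera axes: x right, y down, z forward; pixel columns grow to the right and rows downward; lengths in mm; the calibration is good to about 2 mm. A picture is of the moment at which its call begins: read the wrist's pose just before it. There is no depth.
- ctrl.close_job(): hands the job in; it is judged then, once.
Trained networks look in the newest picture that a camera, given by its name, has taken for a name from the list of things; names that differ only in an ending like _2 or _b are one class to them, and where a whole thing is asked for, a point or a joint stands for the part that bears it (a point fixed in the world has none). Each returns a list of dicts, best first, with "p" (0 to 1); they miss things now and then, are a little off and sometimes report something else, mostly with a low value. They report only what shows in the picture. A call takes as long as a camera call.
- cams.boxes_of(camera, thing): "rect" ([centre column, centre row, width, height] in pixels, round what is visible of it).
- cams.cut_out(camera, thing): "pixels" (400x640 bool, what is visible of it) and "rect" ([centre column, centre row, width, height] in pixels, round what is visible of it).
The state is a dict: "t": time; "qpos": joint angles; "qvel": joint speeds; "joint_torque": joint torques, N m; "ee_pos": TCP position; "orientation": TCP orientation; "ft_force": force on the tool from outside, world axes, zero at the start; "moment": the same for the moment, N m; "width": finger opening in mm; "grasp_force": force on a finger pad.
Only numpy, scipy, OpenCV 4.12 (cv2) and the standard library are available. Lean on these libraries where they do the work, as an engineer would, in place of code of your own. Each camera call takes 0.05 s, during which the arm holds its last target. There are 200 camera calls.

## Working session

There is one attempt and no reset: what is moved stays moved. The work goes in short steps, Python scripts to look and compute and a tool call to move; the robot and the scene stay as the last step left them, time stands still between calls to the robot, and variables do not carry over. Pictures are saved under pics/ and viewed, at most 10 in all, crops included, and the job is handed in when it is done.

Besides the shell and the picture viewer there is one more tool, called as name([rows], argument=value, ...), one row to a line, values as JSON. move_arm: Moves the arm, as the interface text tells. Its arguments: {"type":"object","properties":{"steps":{"type":"array"}},"required":["steps"]}

```bash
ls; mkdir -p pics; cat > h.py <<'E'
import numpy as np,cv2
from scipy.spatial.transform import Rotation as R
from workcell import ctrl,cams
def cam(n):
    o=ctrl.get_obs(); d=cams.get_image(n); K=np.array(d["camera_matrix"])
    if n=="wrist":
        M=np.array(d["mount"]); Rt=R.from_rotvec(o["orientation"]).as_matrix()
        C=Rt@M[:3,3]+np.array(o["ee_pos"]); Q=Rt@M[:3,:3]
    else: C=np.array(d["xyz"]); Q=np.array(d["rotation"])
    return d["image"],K,C,Q
def ray(K,C,Q,u,v):
    r=Q@np.linalg.inv(K)@np.array([u,v,1.]); return C,r/np.linalg.norm(r)
def atz(K,C,Q,u,v,z):
    C,r=ray(K,C,Q,u,v); return C+r*(z-C[2])/r[2]
def proj(K,C,Q,P):
    p=K@(Q.T@(np.array(P,float)-C)); return p[:2]/p[2]
def save(im,f): cv2.imwrite(f,cv2.cvtColor(im,cv2.COLOR_RGB2BGR))
E
cat > a.py <<'E'
from h import *
ims=[]
for n in ["scene","top","wrist"]:
    im,K,C,Q=cam(n); save(im,f"pics/{n}0.png"); print(n,C.round(),Q[:,2].round(2))
    for t in ["cell","grip","port","pins","seat","bottle","tip_box","gel_tray"]:
        try:
            b=cams.boxes_of(n,t)
            print(t,[(np.round(x["rect"]).astype(int).tolist(),round(x["p"],2)) for x in b[:2]])
        except Exception as e: print(t,e)
o=ctrl.get_obs();print(o)
E
python3 a.py
```

```text
picsTraceback (most recent call last):
  File "a.py", line 4, in <module>
    im,K,C,Q=cam(n); save(im,f"pics/{n}0.png"); print(n,C.round(),Q[:,2].round(2))
                                                                  ~^^^^^
IndexError: too many indices for array: array is 1-dimensional, but 2 were indexed
```

```bash
sed -i 's/Q=np.array(d\["rotation"\])/Q=R.from_rotvec(d["rotation"]).as_matrix()/' h.py; python3 a.py
```

```text
scene [ 991.  485. 1014.] [-0.38 -0.45 -0.81]
cell [([375, 271, 20, 22], 0.6)]
grip [([374, 269, 24, 29], 0.69)]
port [([297, 186, 87, 81], 0.64)]
pins [([297, 185, 89, 83], 0.8)]
seat [([290, 168, 15, 13], 0.45)]
bottle [([241, 272, 34, 37], 0.58)]
tip_box [([466, 288, 62, 49], 0.79)]
gel_tray [([284, 126, 39, 30], 0.58)]
top [ 375.   13. 1380.] [ 0.17  0.01 -0.99]
cell [([266, 222, 17, 23], 0.6)]
grip [([265, 220, 25, 21], 0.76)]
port [([385, 226, 78, 90], 0.62)]
pins [([384, 225, 84, 95], 0.94)]
seat [([391, 216, 19, 19], 0.43), ([476, 282, 47, 48], 0.36)]
bottle [([340, 128, 21, 26], 0.8)]
tip_box [([197, 271, 39, 50], 0.58), ([476, 282, 47, 46], 0.32)]
gel_tray [([475, 281, 44, 49], 0.68)]
wrist [171. 606. 384.] [ 0.26 -0.11 -0.96]
cell []
grip []
port []
pins []
seat [([237, 338, 74, 108], 0.27)]
bottle []
tip_box [([240, 338, 79, 112], 0.63)]
gel_tray []
{'t': 1.4, 'qpos': array([ 1.15499041e+00,  4.23096125e-01,  1.62990060e+00,  9.90657616e-06,
        1.08858833e+00, -1.90230935e-02]), 'qvel': array([-1.11725471e-03, -2.03850343e-03, -2.28354021e-04, -2.57493260e-04,
       -7.24480440e-05, -5.68750572e-05]), 'joint_torque': array([-3.39138656e-03, -5.44573259e+01, -2.74042547e+01,  6.41808542e-02,
        1.69479445e-02, -2.94228087e-06]), 'ee_pos': array([241.51521047, 576.43708919, 222.67724825]), 'orientation': array([-6.19190214e-01, -3.07996174e+00, -1.46316998e-05]), 'ft_force': array([-0.29132828, -0.89384968,  0.3770288 ]), 'moment': array([ 0.0184595 , -0.04491266, -0.00245554]), 'grasp_force': 0.0, 'width': 87.79697542257762}
```

View pics/scene0.png

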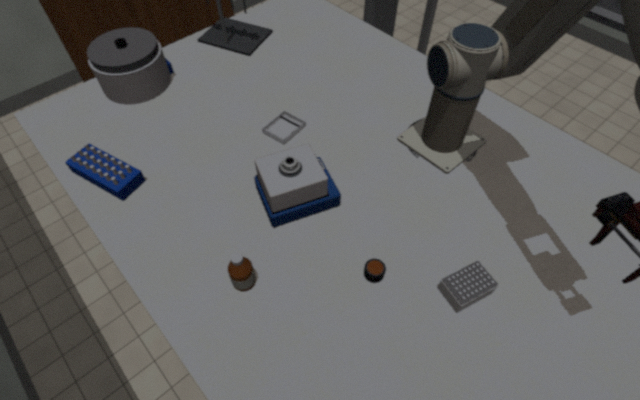

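View pics/top0.png

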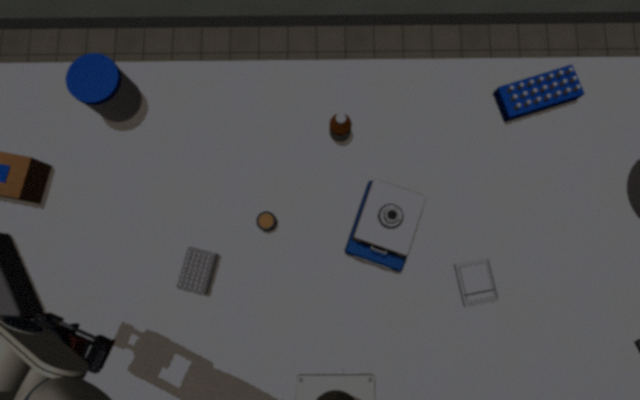

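Scene view: the cell is at about (374,269) and the spigot on the white hood at about (290,165). Top view: the cell is at (266,221) and the spigot at (391,215). The boxes for cell and seat agree with this.

```bash
cat > b.py <<'E'
from h import *
A=cam("scene")[1:];
s=cams.cut_out("scene","cell"),cams.cut_out("scene","seat")
B=cam("top")[1:]
t=cams.cut_out("top","cell"),cams.cut_out("top","seat")
def tri(a,b):
    M=0;v=0
    for (c,r) in (ray(*A,*a),ray(*B,*b)):
        P=np.eye(3)-np.outer(r,r);M=M+P;v=v+P@c
    x=np.linalg.solve(M,v); return x.round(1),[(proj(*A,x)-a).round(1),(proj(*B,x)-b).round(1)]
for i in (0,1):
    ca=np.argwhere(s[i][0]["pixels"]).mean(0)[::-1];cb=np.argwhere(t[i][0]["pixels"]).mean(0)[::-1]
    print(ca,cb,tri(ca,cb))
print("cell at z30",atz(*A,375,268,36),atz(*B,266,220,36))
print("spigot z165",atz(*A,290,165,160),atz(*B,391,215,160))
for (u,v) in [(203,270),(340,128),(475,281)]: print(atz(*B,u,v,30).round())
E
python3 b.py
```

```text
[373.67220903 270.18052257] [266.05280528 220.62376238] (array([539.1, 195.7,  21.5]), [array([-0.2, -0. ]), array([-0.2,  0.1])])Traceback (most recent call last):
  File "b.py", line 12, in <module>
    ca=np.argwhere(s[i][0]["pixels"]).mean(0)[::-1];cb=np.argwhere(t[i][0]["pixels"]).mean(0)[::-1]
                   ~~~~^^^
IndexError: list index out of range
```

```bash
sed -i 's/^for i in (0,1):/for i in (0,):/; s/^print("spigot/print(tri((290,165),(391,215)))\nprint("spigot/' b.py
python3 b.py
python3 -c "
from h import *
o=ctrl.get_obs();print(R.from_rotvec(o['orientation']).as_matrix().round(3));d=cams.get_image('wrist');print(np.array(d['mount']).round(3),d['camera_matrix'])"
```

```text
[[-0.922  0.386 -0.   ]
 [ 0.386  0.922 -0.   ]
 [ 0.    -0.    -1.   ]]
[[ 1.00000e-03 -9.59000e-01 -2.82000e-01  7.61000e+01]
 [ 1.00000e+00  1.00000e-03  1.00000e-03  4.60000e-02]
 [-0.00000e+00 -2.82000e-01  9.59000e-01 -1.61513e+02]
 [ 0.00000e+00  0.00000e+00  0.00000e+00  1.00000e+00]] [[326.57755861   0.         322.14351489]
 [  0.         326.57755861 198.43966879]
 [  0.           0.           1.        ]]Traceback (most recent call last):
  File "b.py", line 12, in <module>
    ca=np.argwhere(s[i][0]["pixels"]).mean(0)[::-1];cb=np.argwhere(t[i][0]["pixels"]).mean(0)[::-1]
                   ~~~~^^^
IndexError: list index out of range
```

```bash
sed -i '/^for i in (0,):/,+2d' b.py; sed -i '/^s=/d;/^t=/d' b.py
python3 b.py
```

```text
cell at z30 [538.05694875 198.31628998  36.        ] [539.45074922 193.49910656  36.        ]
(array([ 534.7, -149.1,  152.8]), [array([-0.7, -0.1]), array([-0.6,  0.5])])
spigot z165 [ 537.35551808 -142.05264266  160.        ] [ 535.07765572 -149.61992222  160.        ]
[398. 371.  30.]
[815. -23.  30.]
[ 363. -398.   30.]
```

move_arm([
  [[-0.94, -0.52, 0], 0, 0],
  [[-0.94, -0.52, 0], 0, 0],
  [[-0.94, -0.52, 0], 0, 0],
  [[-0.94, -0.52, 0], 0, 0],
  [[-0.94, -0.52, 0], 0, 0],
  [[-0.94, -0.52, 0], 0, 0],
  [[-0.94, -0.52, 0], 0, 0],
  [[-0.94, -0.52, 0], 0, 0],
  [[-0.94, -0.52, 0], 0, 0],
  [[-0.94, -0.52, 0], 0, 0],
  [[-0.94, -0.52, 0], 0, 0],
  [[-0.94, -0.52, 0], 0, 0],
  [[-0.94, -0.52, 0], 0, 0],
  [[-0.94, -0.52, 0], 0, 0],
  [[-0.94, -0.52, 0], 0, 0],
  [[-0.94, -0.52, 0], 0, 0],
  [[-0.94, -0.52, 0], 0, 0],
  [[-0.94, -0.52, 0], 0, 0],
  [[0, 0, 0], 0, 0],
])

```text
t: 3.73
ee_pos: [543.8, 194.2, 222.9]
orientation: [0.623, 3.077, -0.0]
ft_force: [-0.3, -0.4, 0.5]
width: 87.7
grasp_force: 0.0
```

```bash
cat > c.py <<'E'
import sys
from h import *
f,t,z=sys.argv[1],sys.argv[2],float(sys.argv[3])
im,K,C,Q=cam("wrist"); save(im,f"pics/{f}.png")
o=ctrl.get_obs(); print(o["t"],o["ee_pos"].round(1),o["qpos"].round(2),R.from_rotvec(o["orientation"]).as_matrix()[:2,:2].round(3).tolist())
for d in cams.cut_out("wrist",t)[:2]:
    m=d["pixels"]; c=np.argwhere(m).mean(0)[::-1]
    cn=max(cv2.findContours(m.astype(np.uint8),0,1)[0],key=len)
    e=cv2.fitEllipse(cn) if len(cn)>5 else 0
    print(round(d["p"],2),np.round(d["rect"]),c.round(1),e,atz(K,C,Q,*c,z).round(1))
E
python3 c.py w1 cell 20
```

```text
3.7833 [542.4 195.5 222.7] [ 0.33  0.35  1.74 -0.    1.05 -0.85] [[-0.921, 0.389], [0.389, 0.921]]
0.62 [323. 170.  55.  62.] [321.5 168.8] ((321.5582580566406, 168.75962829589844), (51.409976959228516, 53.50773620605469), 0.7700818181037903) [540.3 195.3  20. ]
```

View pics/w1.png

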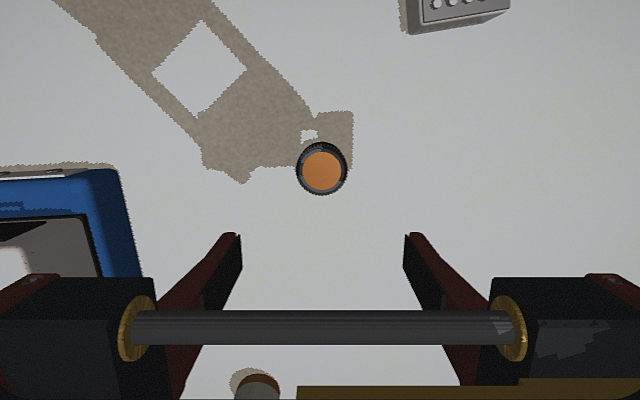

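The wrist view shows the cell centred at (322,170), clear of neighbours, with the fingers straddling its column. I'll go down partway and look again; that second height also gives the cell's height.

move_arm([
  [[0, 0, 1], 0, 0],
  [[0, 0, 1], 0, 0],
  [[0, 0, 1], 0, 0],
  [[0, 0, 1], 0, 0],
  [[0, 0, 0], 0, 0],
])

```text
t: 4.25
ee_pos: [537.4, 197.2, 118.4]
orientation: [-0.616, -3.074, 0.006]
ft_force: [-0.6, -0.3, -0.1]
width: 87.6
grasp_force: 0.0
```

```bash
cat > d.py <<'E'
from h import *
im,K,C,Q=cam("wrist"); save(im,"pics/w2.png")
h=cv2.cvtColor(im,cv2.COLOR_RGB2HSV)
m=cv2.inRange(h,(5,120,120),(20,255,255)); m[230:]=0
n,l,s,c=cv2.connectedComponentsWithStats(m); i=1+s[1:,4].argmax(); print(s[i],c[i],[atz(K,C,Q,*c[i],z).round(1) for z in (20,36)])
o=ctrl.get_obs();print(o["t"],o["ee_pos"].round(1))
im1=cv2.cvtColor(cv2.imread("pics/w1.png"),cv2.COLOR_BGR2HSV);m=cv2.inRange(im1,(5,120,120),(20,255,255)); m[230:]=0
n,l,s,c1=cv2.connectedComponentsWithStats(m); j=1+s[1:,4].argmax()
Rt=R.from_rotvec(o["orientation"]).as_matrix(); C1=C+np.array([542.4,195.5,222.7])-o["ee_pos"]
M=0;v=0
for a,b in (ray(K,C,Q,*c[i]),ray(K,C1,Q,*c1[j])):
    P=np.eye(3)-np.outer(b,b);M=M+P;v=v+P@a
x=np.linalg.solve(M,v);print(c1[j],s[j],"tri",x.round(1))
x=atz(K,C,Q,*c[i],36);print("tool delta",(Rt.T@(x-o["ee_pos"])).round(1))
E
python3 d.py
```

```text
[ 295  182   53   48 2079] [321.27994228 206.24771525] [array([543. , 193.7,  20. ]), array([538.5, 195.8,  36. ])]
4.3 [538.7 197.5 120.7]
[321.35714286 170.35888502] [ 303  152   38   38 1148] tri [527.6 200.   73.3]
tool delta [-0.8 -1.4 84.7]
```

move_arm([
  [[-0.03, -0.05, 0.8], 0, 0],
  [[0, 0, 0.8], 0, 0],
  [[0, 0, 0.8], 0, 0],
  [[0, 0, 0.8], 0, 0],
  [[0, 0, 0], 0, 0],
  [[0, 0, 0], 0, 0],
])

```text
t: 4.8
ee_pos: [541.5, 196.3, 43.5]
orientation: [-0.618, -3.08, 0.0]
ft_force: [-0.6, 0.1, -0.2]
width: 87.8
grasp_force: 0.0
```

```bash
python3 d.py
```

```text
[ 284  206   71   24 1279] [318.70836591 219.35809226] [array([532.8, 197.9,  20. ]), array([527.5, 200.3,  36. ])]
4.85 [542.2 196.4  44.3]
[321.35714286 170.35888502] [ 303  152   38   38 1148] tri [546.7 192.  -21.2]
tool delta [15.  -2.1  8.3]
```

View pics/w2.png

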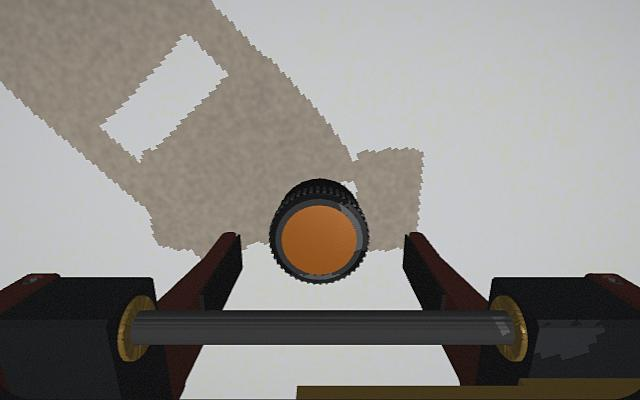

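The cell is between the fingers, with the amber centre at about (319,240) (my mask had been cutting it off at row 230). I'll fix the mask and re-triangulate.

```bash
sed -i 's/m\[230:\]=0/m[300:]=0/' d.py; python3 d.py
```

```text
[ 281  204   75   69 4034] [317.98983639 238.02404561] [array([544.9, 192.8,  20. ]), array([538.6, 195.6,  36. ])]
4.9 [542.5 196.4  44.6]
[321.35714286 170.35888502] [ 303  152   38   38 1148] tri [535.1 197.6  45.3]
tool delta [ 3.3 -2.3  8.6]
```

move_arm([
  [[0.13, -0.09, 0.45], 0, 0],
  [[0, 0, 0.45], 0, 0],
  [[0, 0, 0.44], 0, 0],
  [[0, 0, 0], 0, 0],
  [[0, 0, 0], 0, 0],
  [[0, 0, 0], 0, 1],
  [[0, 0, 0], 0, 1],
  [[0, 0, 0], 0, 1],
  [[0, 0, 0], 0, 1],
  [[0, 0, 0], 0, 1],
  [[0, 0, 0], 0, 1],
  [[0, 0, 0], 0, 1],
  [[0, 0, 0], 0, 1],
  [[0, 0, 0], 0, 1],
  [[0, 0, 0], 0, 1],
  [[0, 0, 0], 0, 1],
])

```text
t: 6.23
ee_pos: [537.8, 194.9, 9.4]
orientation: [0.619, 3.08, 0.0]
ft_force: [-0.6, 0.7, 4.2]
width: 55.7
grasp_force: 30.0
```

move_arm([
  [[0, 0, -0.5], 0, 1],
  [[0, 0, -1], 0, 1],
  [[0, 0, -1], 0, 1],
  [[0, 0, -1], 0, 1],
  [[0, 0, -1], 0, 1],
  [[0, 0, -1], 0, 1],
  [[0, 0, -1], 0, 1],
  [[0, 0, -1], 0, 1],
  [[0, 0, -1], 0, 1],
  [[0, 0, -0.3], 0, 1],
])

```text
t: 7.07
ee_pos: [538.8, 195.3, 233.2]
orientation: [0.618, 3.076, 0.004]
ft_force: [-0.3, 0.2, -1.8]
width: 55.2
grasp_force: 30.0
```

move_arm([
  [[-0.6, -0.9, 0], 0, 1],
  [[-0.6, -0.9, 0], 0, 1],
  [[-0.6, -0.9, 0], 0, 1],
  [[-0.6, -0.9, 0], 0, 1],
  [[-0.6, -0.9, 0], 0, 1],
  [[-0.6, -0.9, 0], 0, 1],
  [[-0.6, -0.9, 0], 0, 1],
  [[-0.6, -0.9, 0], 0, 1],
  [[-0.6, -0.9, 0], 0, 1],
  [[-0.6, -0.9, 0], 0, 1],
  [[-0.6, -0.9, 0], 0, 1],
  [[-0.6, -0.9, 0], 0, 1],
  [[-0.6, -0.9, 0], 0, 1],
  [[-0.6, -0.9, 0], 0, 1],
  [[0, 0, 0], 0, 1],
  [[0, 0, 0], 0, 1],
  [[0, 0, 0], 0, 1],
  [[0, 0, 0], 0, 1],
  [[0, 0, 0], 0, 1],
])

```text
t: 8.65
ee_pos: [609.2, -175.7, 228.9]
orientation: [-0.617, -3.08, -0.0]
ft_force: [-0.6, -0.1, -1.4]
width: 55.8
grasp_force: 30.0
```

```bash
python3 c.py w3 seat 152; python3 c.py w3b pins 165
```

```text
8.7 [ 609.3 -175.8  229.1] [-0.3   0.43  1.6   0.    1.11 -1.47] [[-0.923, 0.385], [0.385, 0.923]]
0.61 [318. 100.  83.  87.] [316.2  98.1] ((316.1832275390625, 98.96576690673828), (79.48635864257812, 83.35392761230469), 173.42446899414062) [ 534.7 -148.9  152. ]
8.8 [ 609.5 -176.   229.3] [-0.3   0.43  1.6   0.    1.11 -1.48] [[-0.923, 0.385], [0.385, 0.923]]
0.75 [311. 107. 215. 213.] [316.   99.4] ((315.7367858886719, 97.6933822631836), (233.65956115722656, 244.24594116210938), 154.5666046142578) [ 535.9 -149.4  165. ]
```

View pics/w3.png

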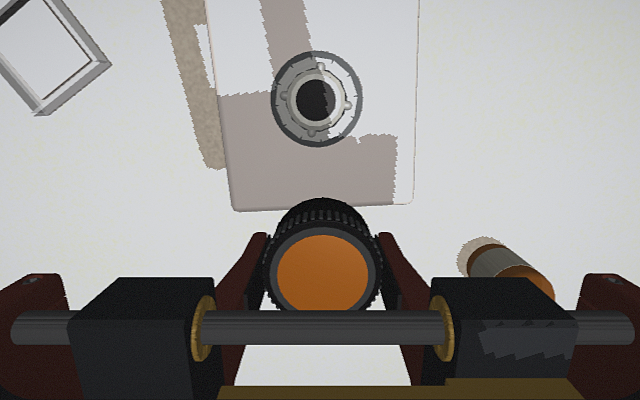

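The spigot's dark top disc is at (316,100). The seat ring is around it, and the pins are near (349,103), (283,97), (321,67) and (311,131). The held cell sits upright in the fingers with its amber face at (322,273). Next: a second view 40 mm closer.

```bash
cat > e.py <<'E'
import sys
from h import *
r0=int(sys.argv[1])
im,K,C,Q=cam("wrist"); save(im,"pics/%s.png"%sys.argv[2]); o=ctrl.get_obs()
g=cv2.cvtColor(im,cv2.COLOR_RGB2GRAY)
m=(g[r0-35:r0+35,280:355]<60).astype(np.uint8)
n,l,s,c=cv2.connectedComponentsWithStats(m)
i=l[35,36]; c=c[i]+[280,r0-35]; print("disc",s[i].tolist(),c.round(1))
C1,r=ray(K,C,Q,*c)
print(o["t"],o["ee_pos"].round(1),[atz(K,C,Q,*c,z).round(1) for z in (160,170)])
T=R.from_rotvec(o["orientation"]).as_matrix().T
print("tool delta",(T@(atz(K,C,Q,*c,170)-o["ee_pos"])).round(1))
try:
    old=np.load("ray.npy")
    M=0;v=0
    for a,b in (old,(C1,r)):
        P=np.eye(3)-np.outer(b,b);M=M+P;v=v+P@a
    print("tri",np.linalg.solve(M,v).round(1))
except FileNotFoundError: pass
np.save("ray.npy",np.array([C1,r]))
E
python3 e.py 100 w3c
```

```text
disc [17, 14, 32, 41, 1022] [312.6  99.4]
8.9 [ 609.5 -176.3  229.3] [array([ 535.1, -151.9,  160. ]), array([ 535.3, -151.7,  170. ])]
tool delta [78.  -6.  59.3]
```

move_arm([
  [[0.8, 0, 0], 0, 1],
  [[0.8, 0, 0], 0, 1],
  [[0, 0, 0], 0, 1],
  [[0, 0, 0], 0, 1],
  [[0, 0, 0], 0, 1],
  [[0, 0, 0], 0, 1],
])

```text
t: 9.4
ee_pos: [573.5, -161.6, 229.5]
orientation: [0.619, 3.079, -0.0]
ft_force: [0.1, -0.5, -1.4]
width: 55.5
grasp_force: 30.0
```

```bash
python3 e.py 155 w4
```

```text
disc [19, 20, 37, 38, 1093] [316.8 158.6]
9.45 [ 573.4 -161.6  229.3] [array([ 537.3, -150.4,  160. ]), array([ 535.8, -149.6,  170. ])]
tool delta [39.3 -3.4 59.3]
tri [ 535.6 -150.7  168.9]
```

View pics/w4.png

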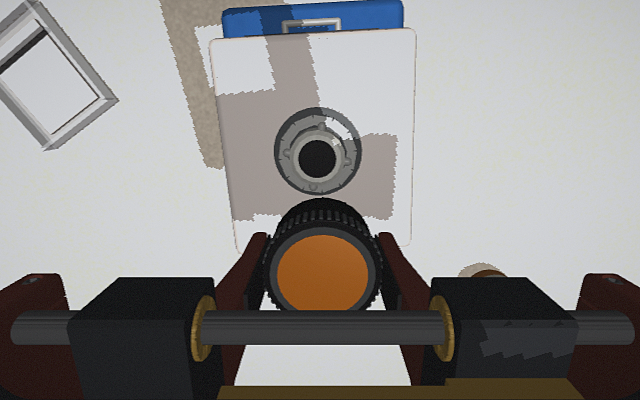

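The dark disc is at (317,159), and the triangulated spigot top is at 169 mm, which agrees with the 170 mm expected. Centring over it and descending to just above.

move_arm([
  [[0.8, -0.07, 0], 0, 1],
  [[0.8, -0.07, 0], 0, 1],
  [[0, 0, 0.6], 0, 1],
  [[0, 0, 0.6], 0, 1],
  [[0, 0, 0.6], 0, 1],
  [[0, 0, 0], 0, 1],
  [[0, 0, 0], 0, 1],
  [[0, 0, 0], 0, 1],
])

```text
t: 10.12
ee_pos: [535.2, -149.4, 184.8]
orientation: [0.619, 3.079, -0.0]
ft_force: [0.2, -0.6, -1.0]
width: 55.2
grasp_force: 30.0
```

move_arm([
  [[0, 0, 0.1], 0, 1],
  [[0, 0, 0.1], 0, 1],
  [[0, 0, 0.1], 0, 1],
  [[0, 0, 0], 0, 1],
  [[0, 0, 0], 0, 1],
])

```text
t: 10.53
ee_pos: [534.3, -149.1, 176.7]
orientation: [-0.619, -3.08, -0.0]
ft_force: [0.6, -0.5, -3.0]
width: 55.4
grasp_force: 30.0
```

move_arm([
  [[0, 0, 0.05], 0, 1],
  [[0, 0, 0.05], 0, 1],
  [[0, 0, 0], 0, 1],
  [[0, 0, 0], 0, 1],
])

```text
t: 10.87
ee_pos: [534.3, -149.1, 174.1]
orientation: [-0.619, -3.08, 0.0]
ft_force: [-0.5, 0.7, -1.9]
width: 55.3
grasp_force: 30.0
```

move_arm([
  [[0, 0, 0.05], 0, 1],
  [[0, 0, 0.05], 0, 1],
  [[0, 0, 0], 0, 1],
  [[0, 0, 0], 0, 1],
])

```text
t: 11.2
ee_pos: [534.6, -149.2, 171.6]
orientation: [0.619, 3.08, -0.0]
ft_force: [1.7, -1.0, -2.3]
width: 55.2
grasp_force: 30.0
```

move_arm([
  [[0, 0, 0.05], 0, 1],
  [[0, 0, 0.05], 0, 1],
  [[0, 0, 0], 0, 1],
  [[0, 0, 0], 0, 1],
])

```text
t: 11.53
ee_pos: [534.6, -149.2, 169.1]
orientation: [0.619, 3.08, -0.0]
ft_force: [2.2, -1.3, -3.0]
width: 55.4
grasp_force: 30.0
```

move_arm([
  [[-0.03, 0, 0.05], 0, 1],
  [[0, 0, 0.05], 0, 1],
  [[0, 0, 0], 0, 1],
  [[0, 0, 0], 0, 1],
])

```text
t: 11.87
ee_pos: [534.8, -149.3, 166.3]
orientation: [-0.619, -3.079, -0.0]
ft_force: [1.2, -0.5, -2.8]
width: 55.0
grasp_force: 30.0
```

The cell keeps descending with no vertical resistance, so the keyways may already be lined up. I'll check by picture.

```bash
python3 - <<'E'
from h import *
a,K,C,Q=cam("wrist")
b,K,C,Q=cam("scene"); u=proj(K,C,Q,(535,-149,165)).astype(int); print(u)
c=cv2.resize(b[u[1]-45:u[1]+45,u[0]-72:u[0]+72],(640,400),interpolation=cv2.INTER_CUBIC)
c=np.clip(c.astype(float)*1.6,0,255).astype(np.uint8)
save(cv2.resize(np.vstack([a[60:],c]),(0,0),fx=.8,fy=.8),"pics/m5.png")
o=ctrl.get_obs(); print(o["ee_pos"],o["ft_force"],o["width"])
E
```

```text
[288 161]
[ 534.80282588 -149.32874982  166.33335739] [ 0.68410974 -0.56967047 -3.70393888] 55.29012854431264
```

View pics/m5.png

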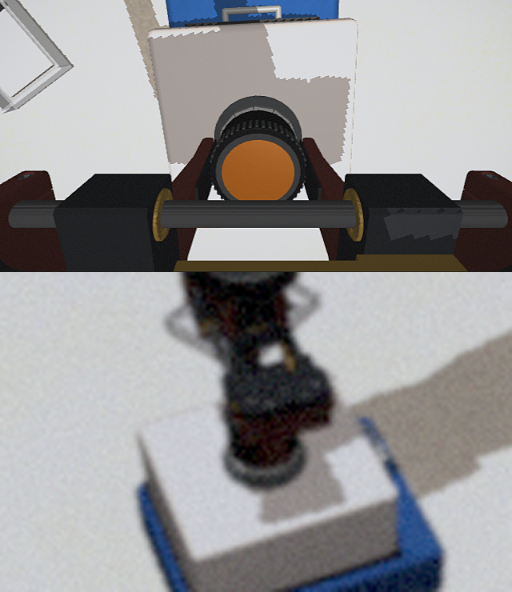

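The wrist view shows the cell concentric over the seat ring and unmoved in the fingers (amber still at (323,275)). It is already past pin-top level, so the keyways are over the pins. Continuing down to the seat.

move_arm([
  [[0, 0, 0.06], 0, 1],
  [[0, 0, 0.06], 0, 1],
  [[0, 0, 0.06], 0, 1],
  [[0, 0, 0], 0, 1],
  [[0, 0, 0], 0, 1],
])

```text
t: 12.38
ee_pos: [534.9, -149.4, 161.8]
orientation: [-0.619, -3.08, -0.0]
ft_force: [0.2, -1.0, -3.3]
width: 55.3
grasp_force: 30.0
```

move_arm([
  [[0, 0, 0.05], 0, 1],
  [[0, 0, 0.05], 0, 1],
  [[0, 0, 0], 0, 1],
  [[0, 0, 0], 0, 1],
])

```text
t: 12.72
ee_pos: [535.0, -149.4, 159.8]
orientation: [-0.619, -3.08, 0.0]
ft_force: [-1.2, -0.3, 1.9]
width: 55.7
grasp_force: 30.0
```

Seat contact came where expected, with vertical force up about 5 N. Pressing home.

move_arm([
  [[0, 0, 0.05], 0, 1],
  [[0, 0, 0.05], 0, 1],
  [[0, 0, 0.05], 0, 1],
  [[0, 0, 0], 0, 1],
  [[0, 0, 0], 0, 1],
])

```text
t: 13.13
ee_pos: [535.0, -149.4, 156.3]
orientation: [0.619, 3.08, -0.0]
ft_force: [-2.0, 0.2, 4.8]
width: 54.8
grasp_force: 30.0
```

move_arm([
  [[0, 0, 0.05], 0, 1],
  [[0, 0, 0.05], 0, 1],
  [[0, 0, 0], 0, 1],
  [[0, 0, 0], 0, 1],
])

```text
t: 13.47
ee_pos: [535.1, -149.5, 155.3]
orientation: [0.619, 3.079, -0.0]
ft_force: [-7.5, 1.1, 18.5]
width: 55.5
grasp_force: 30.0
```

move_arm([
  [[0, 0, 0.02], 0, 1],
  [[0, 0, 0], 0, 1],
  [[0, 0, 0], 0, 1],
  [[0, 0, 0], 0, 1],
])

```text
t: 13.8
ee_pos: [535.2, -149.5, 155.3]
orientation: [0.619, 3.079, -0.0]
ft_force: [-8.8, 2.0, 24.5]
width: 55.3
grasp_force: 30.0
```

```bash
python3 - <<'E'
from h import *
a,K,C,Q=cam("wrist"); save(a,"pics/w6.png")
m=cv2.inRange(cv2.cvtColor(a,cv2.COLOR_RGB2HSV),(5,120,120),(20,255,255))[:, 200:440]
for f in ("w4","m"):
    pass
w=cv2.inRange(cv2.cvtColor(cv2.imread("pics/w4.png"),cv2.COLOR_BGR2HSV),(5,120,120),(20,255,255))[:,200:440]
for x in (w,m):
    n,l,s,c=cv2.connectedComponentsWithStats(x); i=1+s[1:,4].argmax(); print(s[i],c[i].round(1))
o=ctrl.get_obs(); print(o["ee_pos"],o["ft_force"],o["width"])
E
```

```text
[  77  235   91   75 5568] [122.2 273.7]
[  77  235   91   75 5578] [122.1 273.7]
[ 535.13707353 -149.44507097  155.27435991] [-9.06291006  1.77074593 23.35115321] 55.14751229109336
```

View pics/w6.png

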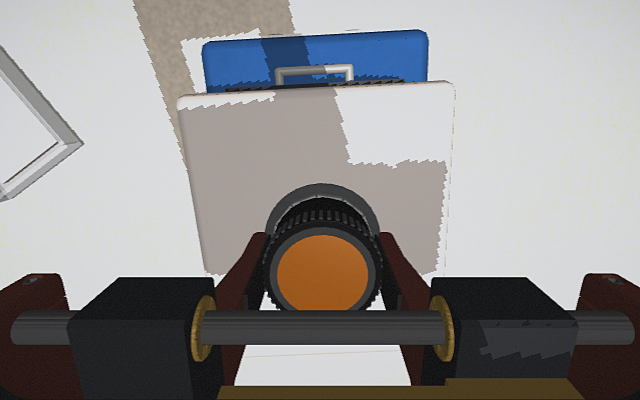

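The cell sits on the seat ring and hasn't slipped in the fingers (amber at (322,274), the same as before). In the last push the force rose with no further travel, so it is on the hard stop. Handing in.

```bash
python3 -c "
from workcell import ctrl
print(ctrl.close_job())"
```

```text
the job is handed in; nothing more can be done
None
```

The filter cell is on the spigot, pushed fully home against the sprung seat and still held there by the gripper at about 24 N; the keyways happened to line up on the way down, so no turning was needed, and the job was handed in at about 14 s.

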